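# Ready the studio's paint scale

## Task

The paint-mixing scale has gone to sleep with the empty mixing cup standing on its pan. Get it ready to weigh: with the fingertips press the round wake key, then the square unit key next to it, then the long tare key, lightly, one at a time, letting each key come right back up before the next. Leave the print key (the other square key) unpressed, keep off the pan and the cup, leave the other things as they lie, and finish clear of the scale.

Things in the scene. Friction and masses are not known exactly. Their poses are not given: they have to be found in the camera images.
- scale: grey bench scale, 290 deep (x) x 250 wide (y) mm, fixed. Origin under its middle at table height; x from the key side to the back, y to the left seen from the key side, z up. Its front 90 mm is a black console, rising from 39 to 58 mm at 12 degrees: display above, below it a row of four white keys 119 mm in front of the origin, tops about 53 mm high; from the left round, square, square, long bar
- pan: flat stainless steel weighing pan, 196 (x) x 244 (y) mm, top 70 mm above the table, covering the scale from 51 mm in front of the scale's origin to 145 mm behind it. Body origin and axes coincide with the scale's
- wake_key_top (a point): round white key, 22 mm diameter, leftmost of the row (88 mm left of the scale's middle). Centre of the cap's flat top, moves with it; z points out square to the cap (12 degrees off vertical, towards the scale's front), y along the row to the left. The cap stands 9 mm above the console when up, 3 mm when fully down; gaps between caps are 27 mm or more
- unit_key_top (a point): square white key, 20 x 20 mm, second from the left (36 mm left of the middle). Centre of the cap's flat top, moves with it; z points out square to the cap (12 degrees off vertical, towards the scale's front), y along the row to the left. The cap stands 9 mm above the console when up, 3 mm when fully down; gaps between caps are 27 mm or more
- print_key_top (a point): square white key, 20 x 20 mm, third from the left (14 mm right of the middle). Centre of the cap's flat top, moves with it; z points out square to the cap (12 degrees off vertical, towards the scale's front), y along the row to the left. The cap stands 9 mm above the console when up, 3 mm when fully down; gaps between caps are 27 mm or more
- tare_key_top (a point): long white key, 46 mm along the row x 20 mm, rightmost (74 mm right of the middle). Centre of the cap's flat top, moves with it; z points out square to the cap (12 degrees off vertical, towards the scale's front), y along the row to the left. The cap stands 9 mm above the console when up, 3 mm when fully down; gaps between caps are 27 mm or more
- wake_key (a joint): travel of the wake key along its own axis: 0 up, 0.006 m fully down; it registers beyond 0.002. Sprung: about 1 N to start, 3.5 N at 0.002, 8 N fully down, then a hard stop; comes back up by itself
- unit_key (a joint): travel of the unit key along its own axis: 0 up, 0.006 m fully down; it registers beyond 0.002. Sprung: about 1 N to start, 3.5 N at 0.002, 8 N fully down, then a hard stop; comes back up by itself
- print_key (a joint): travel of the print key along its own axis: 0 up, 0.006 m fully down; it registers beyond 0.002. Sprung: about 1 N to start, 3.5 N at 0.002, 8 N fully down, then a hard stop; comes back up by itself
- tare_key (a joint): travel of the tare key along its own axis: 0 up, 0.006 m fully down; it registers beyond 0.002. Sprung: about 1 N to start, 3.5 N at 0.002, 8 N fully down, then a hard stop; comes back up by itself
- cup: empty white plastic mixing cup, 76 mm across the rim, 60 mm tall, standing loose on the pan. Origin at the centre of its underside
- jar: glass paint jar with black cap, 66 mm diameter, 75 mm tall, loose on the table to one side of the scale. Origin at the centre of its underside
- tin: lidded steel paint tin, 86 mm diameter, 100 mm tall, loose on the table on the other side of the scale. Origin at the centre of its underside
- scraper: paint scraper with round wooden handle and broad square steel blade, 200 mm long, 20 mm high, lying loose on the table in front of the scale. Origin at its middle, on the table; x along it towards the blade
There are look-alikes about, which are no part of the job. Leave any purple or red look-alike of the cup alone.

How it is judged:
By the outcome, as a careful person would: the job done as asked, in the order asked, and still so for the second after the job is handed in, with the robot touching nothing.
It also fails if it takes over 42 s, if anything falls off the work surface, if the arm or the gripper's body presses on something with over 40 N, if the wrist force passes 120 N, or if a joint passes its speed limit or range.

## Robot

A 7-joint arm with a two-finger parallel gripper is mounted at the origin on the work surface. World frame = base frame: x ahead of the robot, y to its left, z up, the work surface at z = 0. Lengths are in m, angles in rad, forces in N, time in s.
With the tool pointing down it reaches from about 0.4 to 0.875 m from the base axis. Payload 19.3 kg.
Tool frame: the origin (TCP) lies on the centre line of the jaws, within the pads' length; the fingertips stand 14 mm ahead of it and the grasp point (between the pads) lies 5 mm behind it; z points along the fingers, y is the line along which they close (so a half turn about z gives the same grasp; the last joint's range is limited). The gripper opens to 85 mm and grips with 20 to 120 N. Pads are 22 mm wide; open, the fingers measure 114 mm over their backs; the gripper's body (76 mm by 85 mm) begins 54 mm behind the grasp point. The pads swing forward as they close: fully open they stand 13 mm farther back than shut.
Start: joints at [1.168, 0.521, -0.036, 1.599, 0.021, 1.021, -0.113], TCP at [0.204, -0.591, 0.245] pointing down, gripper open.
Joint ranges: [-2.91, 2.91], [-0.3, 2.13], [-1.5, 1.42], [0.17, 2.43], [-1.26, 4.41], [0.16, 1.93], [-2.52, 2.52]. Speed limits (rad/s): [1.89, 1.89, 2.39, 2.39, 3.01, 3.01, 3.01].

## Interface

Orientations are given as [roll, pitch, yaw] about the fixed x, y, z axes, in that order (R = Rz(yaw) Ry(pitch) Rx(roll)).
In Python, from workcell import bot, grab_frame, regions_of gives the robot as it stands. The module is installed in compiled form; this text tells all that it offers.
- The arm moves only by the tool play_rows, never from a script. Its argument "plan" is a list of rows, each a list of 3 entries, a list of its own where there are three numbers: the shift along the tool's x, y, z in units of 2.5 cm (1.0 is 2.5 cm), then the turn, a rotation vector about the tool's x, y, z in units of 0.15 rad (1.0 is 0.15 rad), then the closure, from -1 (fully open) to 1 (shut). In form: [[[tx, ty, tz], [rx, ry, rz], jaw], ...]. A call has 1 to 20 rows; each row shifts and turns the commanded pose from where the row before left it, along the tool's axes as they then stand; what a row does not reach is not made up. A row lasts 1/8 s, in which the tool goes at most 62.5 mm and 10.7 degrees, less where a joint would pass 70% of its speed; a pose out of reach is approached as far as the arm can. A call with a number of a shift or a turn outside -1 to 1 is refused whole. A call with a gripper value outside its range is refused whole. The fingers move at their own pace and stop on an object; "newtons" is the grip in N (left out, the last holds). Time passes only in rows, so rows that do not move let the fingers close. It gives the time, the measured TCP pose, the force, the opening and the grip force at its end, in the units of the state.
- bot.observe(): the state, without advancing time (a new reading comes with each control period).
- grab_frame(name): name is "side" or "top"; returns a dict with "pixels" (400x640x3 uint8, red, green, blue), "depth" (400x640 float32, m along the optical axis (not along the pixel's ray), 0 where there is no reading), "camera_matrix" (3x3 intrinsics, pixels), "R" (3x3) and "t" (3): a world point X has camera coordinates R X + t. Camera axes: x right, y down, z forward; pixel columns grow to the right and rows downward; lengths in m; the calibration is good to about 2 mm. A picture is of the moment at which its call begins.
- bot.job_done(): hands the job in; it is judged then, once.
Trained networks look in the newest picture that a camera, given by its name, has taken for a name from the list of things; names that differ only in an ending like _2 or _b are one class to them, and where a whole thing is asked for, a point or a joint stands for the part that bears it (a point fixed in the world has none). Each returns a list of dicts, best first, with "p" (0 to 1); they miss things now and then, are a little off and sometimes report something else, mostly with a low value. They report only what shows in the picture. A call takes as long as a camera call. They do not tell look-alikes from the thing itself.
- regions_of(thing, camera): "mask" (400x640 bool, what is visible of it) and "box" ([left, top, right, bottom] in pixels, round what is visible of it).
The state is a dict: "clock": time; "qpos": joint angles; "qd": joint speeds; "joint_efforts": joint torques, N m; "position": TCP position; "tool_rot": TCP orientation; "force": force on the tool from outside, world axes, zero at the start; "moment": the same for the moment, N m; "grip_width": finger opening in m; "finger_force": force on a finger pad.
Only numpy, scipy, OpenCV 4.12 (cv2) and the standard library are available. Lean on these libraries where they do the work, as an engineer would, in place of code of your own. Each camera call takes 0.05 s, during which the arm holds its last target. There are 200 camera calls.

## Working session

There is one attempt and no reset: what is moved stays moved. The work goes in short steps, Python scripts to look and compute and a tool call to move; the robot and the scene stay as the last step left them, time stands still between calls to the robot, and variables do not carry over. Pictures are saved under pics/ and viewed, at most 10 in all, crops included, and the job is handed in when it is done.

Besides the shell and the picture viewer there is one more tool, called after "Emit:" in YAML: its name, and indented under it one key for each argument. play_rows: Moves the arm, as the interface text tells. Its arguments: {"type":"object","properties":{"plan":{"type":"array"},"newtons":{"type":"number"}},"required":["plan"]}

```bash
mkdir -p pics
cat > h.py <<'E'
import numpy as np, cv2
from workcell import bot, grab_frame, regions_of
def world(f,m):
    v,u=np.nonzero(m&(f["depth"]>0)); d=f["depth"][v,u]
    K=f["camera_matrix"]; c=np.stack([(u-K[0,2])/K[0,0]*d,(v-K[1,2])/K[1,1]*d,d],1)
    return (c-f["t"])@f["R"]
E
python3 - <<'E'
from h import *
s=bot.observe();print(s["clock"],s["position"],s["tool_rot"],s["force"],s["grip_width"])
for c in("top","side"):
    f=grab_frame(c);cv2.imwrite(f"pics/{c}1.png",f["pixels"][:,:,::-1])
    print(c,"cam at",-f["R"].T@f["t"])
    for n in("wake_key_top","unit_key_top","print_key_top","tare_key_top","scale","pan","cup","jar","tin","scraper"):
        for r in regions_of(n,c)[:3]:
            w=world(f,r["mask"])
            if len(w): print(n,round(r["p"],2),r["box"],np.median(w,0).round(4),w.min(0).round(3),w.max(0).round(3))
E
```

```text
0.0 [ 0.20402818 -0.59042038  0.24471955] [-3.14044135e+00  8.35808160e-05  3.32780204e-01] [0.50010737 0.76841829 0.23393808] 0.0853321547153454
top cam at [0.40543607 0.07298543 1.13854092]
wake_key_top 0.42 [265.7, 229.3, 277.4, 237.8] [0.5187 0.1746 0.0537] [0.51  0.165 0.049] [0.528 0.185 0.059]
unit_key_top 0.56 [289.2, 221.5, 299.4, 230.4] [0.535  0.1246 0.0528] [0.525 0.116 0.048] [0.544 0.135 0.057]
unit_key_top 0.29 [269.5, 229.5, 275.2, 238.7] [0.5187 0.1737 0.0536] [0.51  0.167 0.049] [0.528 0.182 0.059]
print_key_top 0.42 [317.2, 214.3, 323.6, 223.5] [0.5516 0.0771 0.0532] [0.541 0.068 0.049] [0.56  0.088 0.058]
tare_key_top 0.44 [329.0, 200.2, 355.1, 215.5] [0.5691 0.0211 0.0528] [ 0.554 -0.003  0.038] [0.584 0.047 0.058]
scale 0.57 [218.6, 95.5, 369.4, 249.1] [0.645  0.135  0.0682] [ 0.486 -0.036 -0.005] [0.856 0.303 0.133]
pan 0.86 [219.6, 93.9, 354.1, 207.3] [0.6925 0.1572 0.0699] [0.577 0.    0.051] [0.834 0.286 0.13 ]
cup 0.63 [385.7, 190.9, 421.9, 227.1] [ 0.5743 -0.1196  0.0079] [ 0.533 -0.162 -0.007] [ 0.616 -0.076  0.065]
cup 0.57 [160.4, 119.9, 195.0, 153.8] [
[... 1116 characters left out ...]
] [0.6852 0.1203 0.0707] [ 0.575 -0.005 -0.002] [0.891 0.362 0.13 ]
cup 0.96 [341.4, 140.3, 375.7, 181.2] [0.7209 0.1083 0.1084] [0.682 0.067 0.07 ] [0.757 0.187 0.134]
cup 0.84 [289.2, 101.7, 320.6, 135.0] [0.7394 0.3785 0.0401] [0.702 0.345 0.001] [0.789 0.494 0.064]
cup 0.62 [338.7, 261.1, 378.9, 306.5] [ 0.575  -0.1073  0.0323] [ 0.532 -0.153 -0.001] [ 0.62  -0.067  0.065]
jar 0.87 [403.4, 204.0, 431.5, 253.9] [ 0.7334 -0.0843  0.0591] [ 0.711 -0.106  0.   ] [ 0.775 -0.043  0.079]
tin 0.92 [239.5, 109.9, 275.6, 159.8] [0.5845 0.326  0.0785] [ 0.551  0.307 -0.   ] [0.679 0.518 0.107]
scraper 0.7 [208.4, 205.8, 275.7, 260.8] [0.4459 0.1606 0.0047] [ 0.394  0.03  -0.001] [0.48  0.23  0.024]
```

View pics/top1.png

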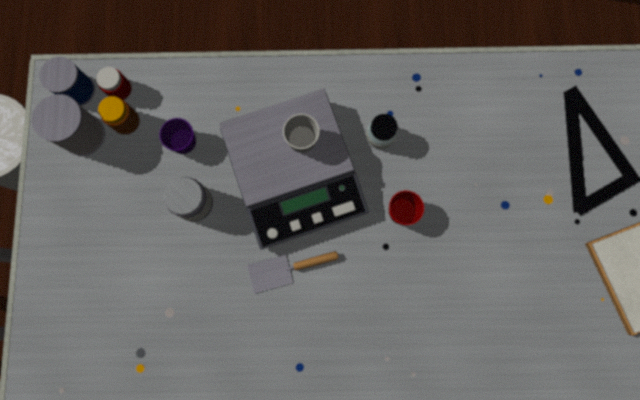

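Emit:
play_rows:
  plan:
    - [[0.9, -1, 0], [0, 0, 0], 1]
    - [[0.9, -1, 0], [0, 0, 0], 1]
    - [[0.9, -1, 0], [0, 0, 0], 1]
    - [[0.9, -1, 0], [0, 0, 0], 1]
    - [[0.9, -1, 0], [0, 0, 0], 1]
    - [[0.9, -1, 0], [0, 0, 0], 1]
    - [[0.9, -1, 0], [0, 0, 0], 1]
    - [[0.9, -1, 0], [0, 0, 0], 1]
    - [[0.9, -1, 0], [0, 0, 0], 1]
    - [[0.9, -1, 0], [0, 0, 0], 1]
    - [[0.9, -1, 0], [0, 0, 0], 1]
    - [[0.9, -1, 0], [0, 0, 0], 1]
    - [[0.9, -1, 0], [0, 0, 0], 1]
    - [[0.9, -1, 0], [0, 0, 0], 1]
    - [[0.9, -1, 0], [0, 0, 0], 1]
    - [[0.9, -1, 0], [0, 0, 0], 1]
  newtons: 20

```text
clock: 3.1
position: [0.4142, -0.094, 0.2455]
tool_rot: [3.141, -0.0, 0.333]
force: [0.4, 0.3, 0.3]
grip_width: 0.0002
finger_force: 0.0
```

Emit:
play_rows:
  plan:
    - [[0.8, -0.98, 0], [0, 0, 0], 1]
    - [[0.8, -0.98, 0], [0, 0, 0], 1]
    - [[0.8, -0.98, 0], [0, 0, 0], 1]
    - [[0.8, -0.98, 0], [0, 0, 0], 1]
    - [[0.8, -0.98, 0], [0, 0, 0], 1]
    - [[0.8, -0.98, 0.6], [0, 0, 0], 1]
    - [[0.8, -0.98, 0.9], [0, 0, 0], 1]
    - [[0.8, -0.98, 0.9], [0, 0, 0.1], 1]
    - [[0.75, -0.97, 0.9], [0, 0, 0], 1]
    - [[0, 0, 0.9], [0, 0, 0], 1]
    - [[0, 0, 0.9], [0, 0, 0], 1]
    - [[0, 0, 0], [0, 0.7, 0], 1]
    - [[0, 0, 0], [0, 0.7, 0], 1]
    - [[0, 0, 0], [0, 0, 0], 1]

```text
clock: 4.85
position: [0.5102, 0.171, 0.1179]
tool_rot: [3.141, -0.209, 0.319]
force: [0.0, -0.4, 0.9]
grip_width: 0.0002
finger_force: 0.0
```

```bash
cat > to.py <<'E'
import sys
from h import *
from scipy.spatial.transform import Rotation as Ro
s=bot.observe();p=np.array(s["position"]);R=Ro.from_euler("xyz",s["tool_rot"]).as_matrix()
T=R.T; tip=p+R[:,2]*.014
Rg=Ro.from_euler("z",.317)*Ro.from_euler("x",np.pi)*Ro.from_euler("y",.2094)
print(s["clock"],"p",p.round(4),"tip",tip.round(4),"F",np.round(s["force"],2),"rot err units",(Ro.from_matrix(R.T@Rg.as_matrix()).as_rotvec()/.15).round(2))
for n,k in dict(wake=(.5188,.1752,.053),unit=(.5349,.1258,.053),tare=(.569,.0213,.053)).items():
    print(n,"tool mm",(T@(np.array(k)-tip)*1e3).round(1),"units",(T@(np.array(k)-tip)/.025).round(2))
E
python3 to.py
python3 - <<'E'
from h import *
f=grab_frame("side");im=f["pixels"][130:280,190:390,::-1];cv2.imwrite("pics/s2.png",cv2.resize(im,None,fx=4,fy=4,interpolation=cv2.INTER_CUBIC))
E
```

```text
4.85 p [0.5102 0.171  0.1179] tip [0.5129 0.1719 0.1042] F [ 0.02 -0.4   0.87] rot err units [0.   0.   0.01]
wake tool mm [-4.2 -1.3 51.4] units [-0.17 -0.05  2.06]
unit tool mm [-4.4 50.7 51.4] units [-0.18  2.03  2.06]
tare tool mm [ -4.7 160.6  51.4] units [-0.19  6.42  2.06]
```

View pics/s2.png

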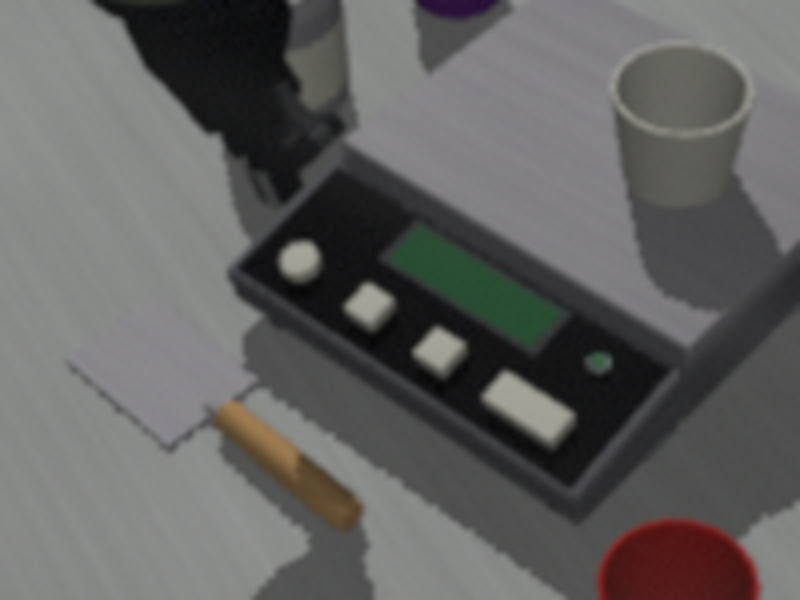

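The crop shows the shut fingertips at (285,195), right above the round key at (300,262), with all four keys clear.

Emit:
play_rows:
  plan:
    - [[-0.17, -0.05, 0.4], [0, 0, 0], 1]
    - [[0, 0, 0.4], [0, 0, 0], 1]
    - [[0, 0, 0.4], [0, 0, 0], 1]
    - [[0, 0, 0.4], [0, 0, 0], 1]
    - [[0, 0, 0.2], [0, 0, 0], 1]
    - [[0, 0, 0], [0, 0, 0], 1]
    - [[0, 0, 0], [0, 0, 0], 1]

```text
clock: 5.78
position: [0.5158, 0.1742, 0.0731]
tool_rot: [-3.142, -0.21, 0.318]
force: [0.9, -0.2, 0.7]
grip_width: 0.0
finger_force: 0.0
```

```bash
python3 to.py
```

```text
5.775 p [0.5158 0.1742 0.0731] tip [0.5186 0.1751 0.0594] F [ 0.9  -0.17  0.68] rot err units [-0.   -0.01  0.  ]
wake tool mm [-1.1  0.   6.3] units [-0.05  0.    0.25]
unit tool mm [-1.3 52.   6.3] units [-0.05  2.08  0.25]
tare tool mm [ -1.5 161.9   6.2] units [-0.06  6.48  0.25]
```

Emit:
play_rows:
  plan:
    - [[-0.04, 0, 0.1], [0, 0, 0], 1]
    - [[0, 0, 0.1], [0, 0, 0], 1]
    - [[0, 0, 0], [0, 0, 0], 1]
    - [[0, 0, 0], [0, 0, 0], 1]

```text
clock: 6.28
position: [0.5158, 0.1742, 0.0678]
tool_rot: [-3.142, -0.21, 0.318]
force: [-0.2, -0.4, 0.1]
grip_width: 0.0003
finger_force: 0.0
```

Emit:
play_rows:
  plan:
    - [[0, 0, 0.05], [0, 0, 0], 1]
    - [[0, 0, 0], [0, 0, 0], 1]
    - [[0, 0, 0], [0, 0, 0], 1]

```text
clock: 6.65
position: [0.5162, 0.1743, 0.0666]
tool_rot: [-3.142, -0.21, 0.318]
force: [-0.1, 0.4, 1.7]
grip_width: -0.0004
finger_force: 0.8
```

Emit:
play_rows:
  plan:
    - [[0, 0, 0.04], [0, 0, 0], 1]
    - [[0, 0, 0], [0, 0, 0], 1]
    - [[0, 0, 0], [0, 0, 0], 1]

```text
clock: 7.02
position: [0.5163, 0.1744, 0.0656]
tool_rot: [-3.142, -0.21, 0.318]
force: [0.0, 0.5, 2.7]
grip_width: 0.0
finger_force: 1.4
```

Emit:
play_rows:
  plan:
    - [[0, 0, 0.04], [0, 0, 0], 1]
    - [[0, 0, 0.04], [0, 0, 0], 1]
    - [[0, 0, 0], [0, 0, 0], 1]
    - [[0, 0, 0], [0, 0, 0], 1]

```text
clock: 7.52
position: [0.5168, 0.1745, 0.0637]
tool_rot: [-3.142, -0.21, 0.318]
force: [-0.3, -0.1, 4.1]
grip_width: 0.0001
finger_force: 2.6
```

Emit:
play_rows:
  plan:
    - [[0, 0, 0.04], [0, 0, 0], 1]
    - [[0, 0, 0], [0, 0, 0], 1]
    - [[0, 0, 0], [0, 0, 0], 1]

```text
clock: 7.9
position: [0.5169, 0.1746, 0.0627]
tool_rot: [-3.142, -0.21, 0.318]
force: [-0.7, -0.4, 6.2]
grip_width: 0.0003
finger_force: 3.2
```

```bash
python3 to.py
```

```text
7.9 p [0.5169 0.1746 0.0627] tip [0.5197 0.1755 0.049 ] F [-0.74 -0.36  6.22] rot err units [-0.   -0.01  0.  ]
wake tool mm [-0.1 -0.  -4.1] units [-0.   -0.   -0.16]
unit tool mm [-0.2 51.9 -4.1] units [-0.01  2.08 -0.16]
tare tool mm [ -0.5 161.9  -4.2] units [-0.02  6.47 -0.17]
```

Emit:
play_rows:
  plan:
    - [[0, 0, -0.2], [0, 0, 0], 1]
    - [[0, 0, -0.3], [0, 0, 0], 1]
    - [[0, 0, -0.3], [0, 0, 0], 1]
    - [[0, 0, 0], [0, 0, 0], 1]
    - [[0, 0, 0], [0, 0, 0], 1]
    - [[0, 0.7, 0], [0, 0, 0], 1]
    - [[0, 0.7, 0], [0, 0, 0], 1]
    - [[0, 0.68, 0], [0, 0, 0], 1]
    - [[0, 0, 0], [0, 0, 0], 1]
    - [[0, 0, 0.2], [0, 0, 0], 1]
    - [[0, 0, 0.2], [0, 0, 0], 1]
    - [[0, 0, 0.1], [0, 0, 0], 1]
    - [[0, 0, 0], [0, 0, 0], 1]
    - [[0, 0, 0], [0, 0, 0], 1]

```text
clock: 9.65
position: [0.5316, 0.1248, 0.07]
tool_rot: [3.142, -0.21, 0.318]
force: [0.5, -0.4, 0.2]
grip_width: 0.0002
finger_force: 0.0
```

```bash
python3 to.py
python3 - <<'E'
from h import *
f=grab_frame("side");im=f["pixels"][130:280,190:390,::-1];cv2.imwrite("pics/s3.png",cv2.resize(im,None,fx=4,fy=4,interpolation=cv2.INTER_CUBIC))
E
```

```text
9.65 p [0.5316 0.1248 0.07  ] tip [0.5344 0.1257 0.0563] F [ 0.48 -0.42  0.19] rot err units [-0.   -0.    0.01]
wake tool mm [ -0.  -51.9   3.4] units [-0.   -2.08  0.14]
unit tool mm [-0.2  0.   3.4] units [-0.01  0.    0.14]
tare tool mm [ -0.4 110.    3.3] units [-0.02  4.4   0.13]
```

View pics/s3.png

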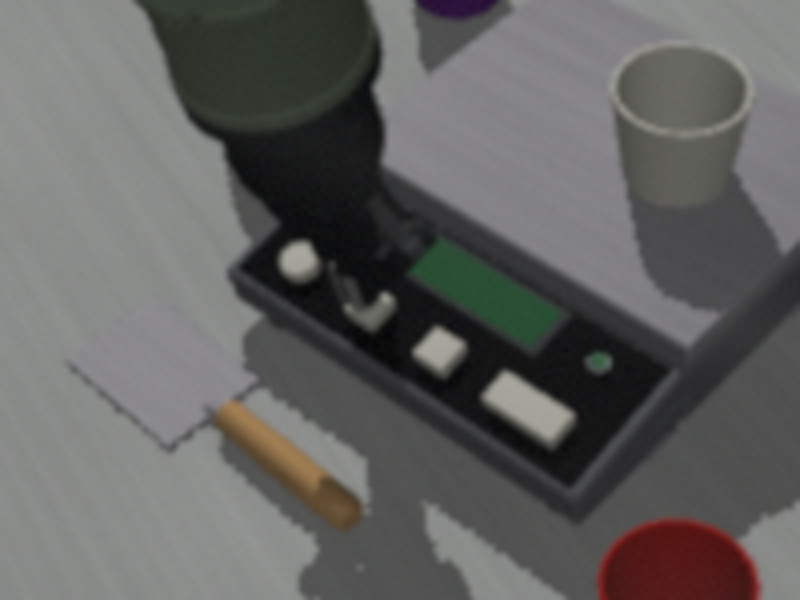

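The fingertips at (360,300) sit just above the unit key, and the wake key (300,262) is back up.

Emit:
play_rows:
  plan:
    - [[0, 0, 0.06], [0, 0, 0], 1]
    - [[0, 0, 0.06], [0, 0, 0], 1]
    - [[0, 0, 0.06], [0, 0, 0], 1]
    - [[0, 0, 0.06], [0, 0, 0], 1]
    - [[0, 0, 0.05], [0, 0, 0], 1]
    - [[0, 0, 0], [0, 0, 0], 1]
    - [[0, 0, 0], [0, 0, 0], 1]

```text
clock: 10.58
position: [0.5331, 0.1251, 0.063]
tool_rot: [3.142, -0.21, 0.318]
force: [-1.0, -0.7, 5.6]
grip_width: 0.0001
finger_force: 3.0
```

```bash
python3 to.py
```

```text
10.575 p [0.5331 0.1251 0.063 ] tip [0.5359 0.126  0.0493] F [-1.04 -0.67  5.55] rot err units [-0. -0.  0.]
wake tool mm [ -0.1 -52.   -3.8] units [-0.   -2.08 -0.15]
unit tool mm [-0.2 -0.1 -3.8] units [-0.01 -0.   -0.15]
tare tool mm [ -0.4 109.8  -3.9] units [-0.02  4.39 -0.16]
```

Unit key pressed (5.6 N). I lift, cross over to tare, and descend to just above it.

Emit:
play_rows:
  plan:
    - [[0, 0, -0.2], [0, 0, 0], 1]
    - [[0, 0, -0.4], [0, 0, 0], 1]
    - [[0, 0, -0.4], [0, 0, 0], 1]
    - [[0, 0, 0], [0, 0, 0], 1]
    - [[0, 0, 0], [0, 0, 0], 1]
    - [[0, 0.8, 0], [0, 0, 0], 1]
    - [[0, 0.8, 0], [0, 0, 0], 1]
    - [[0, 0.8, 0], [0, 0, 0], 1]
    - [[0, 0.8, 0], [0, 0, 0], 1]
    - [[0, 0.8, 0], [0, 0, 0], 1]
    - [[-0.02, 0.39, 0], [0, 0, 0], 1]
    - [[0, 0, 0], [0, 0, 0], 1]
    - [[0, 0, 0.3], [0, 0, 0], 1]
    - [[0, 0, 0.3], [0, 0, 0], 1]
    - [[0, 0, 0.1], [0, 0, 0], 1]
    - [[0, 0, 0], [0, 0, 0], 1]
    - [[0, 0, 0], [0, 0, 0], 1]

```text
clock: 12.7
position: [0.5654, 0.0203, 0.0702]
tool_rot: [3.142, -0.21, 0.318]
force: [0.5, -0.3, -0.4]
grip_width: 0.0001
finger_force: 0.0
```

```bash
python3 to.py
python3 - <<'E'
from h import *
f=grab_frame("side");im=f["pixels"][130:280,190:390,::-1];cv2.imwrite("pics/s4.png",cv2.resize(im,None,fx=4,fy=4,interpolation=cv2.INTER_CUBIC))
E
```

```text
12.7 p [0.5654 0.0203 0.0702] tip [0.5682 0.0212 0.0566] F [ 0.52 -0.34 -0.43] rot err units [-0.   -0.    0.01]
wake tool mm [   0.5 -161.7    3.7] units [ 0.02 -6.47  0.15]
unit tool mm [   0.3 -109.7    3.7] units [ 0.01 -4.39  0.15]
tare tool mm [0.  0.2 3.6] units [0.   0.01 0.15]
```

View pics/s4.png

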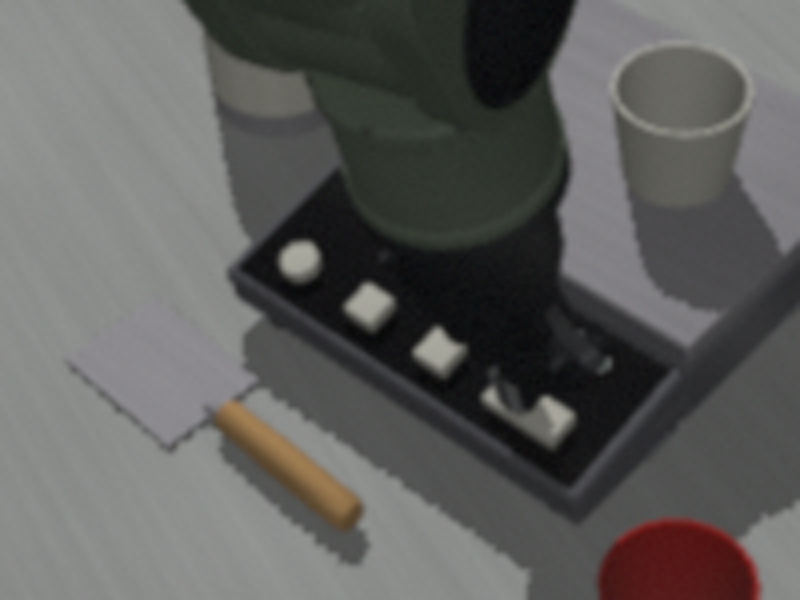

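The fingertips at (525,395) are above the long key. The wake, unit and print keys at (300,262), (369,307) and (440,352) are all up.

Emit:
play_rows:
  plan:
    - [[0, 0, 0.06], [0, 0, 0], 1]
    - [[0, 0, 0.06], [0, 0, 0], 1]
    - [[0, 0, 0.06], [0, 0, 0], 1]
    - [[0, 0, 0.06], [0, 0, 0], 1]
    - [[0, 0, 0.06], [0, 0, 0], 1]
    - [[0, 0, 0], [0, 0, 0], 1]
    - [[0, 0, 0], [0, 0, 0], 1]

```text
clock: 13.62
position: [0.5669, 0.0207, 0.0629]
tool_rot: [3.142, -0.21, 0.318]
force: [-1.4, -0.9, 6.3]
grip_width: -0.0002
finger_force: 3.0
```

```bash
python3 to.py
```

```text
13.625 p [0.5669 0.0207 0.0629] tip [0.5697 0.0216 0.0492] F [-1.39 -0.93  6.29] rot err units [-0. -0.  0.]
wake tool mm [   0.4 -161.8   -3.8] units [ 0.02 -6.47 -0.15]
unit tool mm [   0.3 -109.9   -3.8] units [ 0.01 -4.39 -0.15]
tare tool mm [ 0.1  0.1 -3.9] units [ 0.    0.   -0.16]
```

Emit:
play_rows:
  plan:
    - [[0, 0, -0.2], [0, 0, 0], 1]
    - [[0, 0, -0.5], [0, 0, 0], 1]
    - [[0, 0, -0.9], [0, 0, 0], 1]
    - [[0, 0, -0.9], [0, 0, 0], 1]
    - [[0, 0, -0.9], [0, 0, 0], 1]
    - [[0, 0, -0.9], [0, 0, 0], 1]
    - [[0, 0, -0.9], [0, 0, 0], 1]
    - [[0, 0, -0.9], [0, 0, 0], 1]
    - [[0, 0.9, 0], [0, 0, 0], 1]
    - [[0, 0.9, 0], [0, 0, 0], 1]
    - [[0, 0.9, 0], [0, 0, 0], 1]
    - [[0, 0.9, 0], [0, 0, 0], 1]
    - [[0, 0.9, 0], [0, 0, 0], 1]
    - [[0, 0.9, 0], [0, 0, 0], 1]
    - [[0, 0.9, 0], [0, 0, 0], 1]
    - [[0, 0.9, 0], [0, 0, 0], 1]
    - [[0, 0.9, 0], [0, 0, 0], 1]
    - [[0, 0, 0], [0, 0, 0], 1]
    - [[0, 0, 0], [0, 0, 0], 1]

```text
clock: 16.0
position: [0.5998, -0.1811, 0.2121]
tool_rot: [-3.141, -0.21, 0.318]
force: [-0.4, -0.6, 0.8]
grip_width: 0.0002
finger_force: 0.0
```

```bash
python3 to.py
python3 - <<'E'
from h import *
f=grab_frame("side");im=f["pixels"][90:320,180:440,::-1];cv2.imwrite("pics/s5.png",cv2.resize(im,None,fx=2.5,fy=2.5,interpolation=cv2.INTER_CUBIC))
E
```

```text
16.0 p [ 0.5998 -0.1811  0.2121] tip [ 0.6026 -0.1802  0.1984] F [-0.38 -0.64  0.75] rot err units [-0.   -0.    0.01]
wake tool mm [   0.5 -363.7  149. ] units [  0.02 -14.55   5.96]
unit tool mm [   0.4 -311.8  148.9] units [  0.02 -12.47   5.96]
tare tool mm [ 1.000e-01 -2.018e+02  1.488e+02] units [ 0.   -8.07  5.95]
```

View pics/s5.png

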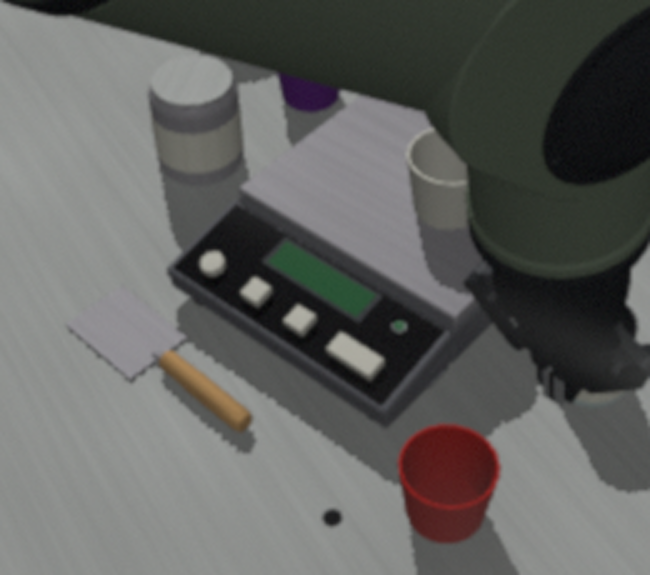

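All keys are up, the cup, tin and scraper haven't moved, and the gripper at (560,370) is clear of the scale.

```bash
python3 -c "
from workcell import bot
print(bot.job_done())"
```

```text
the job is handed in; nothing more can be done
None
```

I pressed the wake, unit and tare keys in that order at about 6 N each, and each came back up before the next; the print key was left alone, the arm finished clear of the scale, and the job was handed in at about 16 s.

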